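# Sort the sauce pots, seal the green carrier and lift off the twist-lock cover

## Robot

A 6-joint arm with a two-finger parallel gripper is mounted at the origin on the work surface; the furniture and walls round the work are solid. World frame = base frame: x ahead of the robot, y to its left, z up, the work surface at z = 0. Lengths are in mm, angles in degrees, forces in N, time in s.
With the tool pointing down it reaches from about 350 to 850 mm from the base axis. Payload 8.1 kg.
Tool frame: the origin (TCP) lies at the very end of the fingers, on their centre line; the grasp point (between the pads) lies 19 mm behind it (tcp_to_grasp is the distance from the TCP to the grasp point, in mm); z points along the fingers, x is the direction in which the jaws open and shut, and the axes are right-handed (so a half turn about z gives the same grasp; the last joint's range is limited). The gripper opens to 85 mm and grips with 20 to 120 N. Pads are 22 mm wide; open, the fingers measure 114 mm over their backs; the gripper's body (76 mm by 85 mm) begins 54 mm behind the grasp point. The pads swing forward as they close: fully open they stand 13 mm farther back than shut.
Start: joints at [69.706, 7.471, 85.268, -0, 87.261, -4.893], TCP at [159.323, 578.465, 231.292] pointing down, gripper open.
Joint ranges: [-169.43, 169.43], [-51.17, 129.36], [1.28, 143.12], [-76.62, 256.62], [0, 156.53], [-152.29, 152.29]. Speed limits (degrees/s): [136.94, 136.94, 159.86, 180, 180, 180].

## Interface

Orientations are given as [roll, pitch, yaw] about the fixed x, y, z axes, in that order (R = Rz(yaw) Ry(pitch) Rx(roll)).
In Python, from bench import * gives the robot as it stands. The module is installed in compiled form; this text tells all that it offers.
- The arm moves only by the tool apply_moves, never from a script. Its argument "targets" is text: rows parted by semicolons, each of 7 numbers parted by spaces: the turn, a rotation vector about the tool's x, y, z in rad, then the shift along the tool's x, y, z in cm, then the finger opening in cm, from 0 to 8.54. A call has exactly 5 rows; each row is the pose to reach, as a shift and turn from the pose commanded when the call began, along the tool's axes at that moment; what a row does not reach only later rows make up. A row lasts 1/10 s, in which the tool goes at most 50 mm and 8.59 degrees, less where a joint would pass 70% of its speed; a pose out of reach is approached as far as the arm can. A call with a gripper value outside its range is refused whole. The fingers move at their own pace and stop on an object; "force" is the grip in N (left out, the last holds). Time passes only in rows, so rows that repeat a pose let the fingers close, or fill a call up. It gives the time, the measured TCP pose, the force and the opening at its end, in the units of the state.
- sense(): the state, without advancing time (a new reading comes with each control period).
- snapshot(name): name is "scene" or "top" or "wrist"; returns the picture (480x640x3 uint8, red, green, blue); there is no depth.
- camera_model(name): a dict with "fx", "fy", "cx", "cy" (pixels), "position" and "attitude" of the camera in the world; the wrist camera has in their place "T_tool_cam" (4x4, takes a point from camera to tool coordinates, whose origin is the TCP and whose axes are the tool frame's). Camera axes: x right, y up, looking along -z (the intrinsics and any distortion apply to the point x, -y, -z); pixel columns grow to the right and rows downward; lengths in mm; the calibration is good to about 2 mm. A picture is of the moment at which its call begins: read the wrist's pose just before it. camera_model takes no time and is no camera call.
- hand_in(): hands the job in, once; it reports no verdict.
Trained networks look in the newest picture that a camera, given by its name, has taken for a name from the list of things; names that differ only in an ending like _2 or _b are one class to them, and where a whole thing is asked for, a point or a joint stands for the part that bears it (a point fixed in the world has none). Each returns a list of dicts, best first, with "confidence" (0 to 1); they miss things now and then, are a little off and sometimes report something else, mostly with a low value. They report only what shows in the picture. A call takes as long as a camera call.
- recognise(camera, query): "at" ([row, column] in pixels, amid what is visible of it).
- place_of(camera, query): "at" ([row, column] in pixels: a listed point, or the origin of a listed thing).
The state is a dict: "time": time; "joint_pos": joint angles; "qd": joint speeds; "joint_efforts": joint torques, N m; "tool_pos": TCP position; "tcp_rot": TCP orientation; "ft_force": force on the tool from outside, world axes, zero at the start; "wrist_torque": the same for the moment, N m; "finger_gap": finger opening in mm.
Only numpy, scipy, OpenCV 4.12 (cv2) and the standard library are available. Lean on these libraries where they do the work, as an engineer would, in place of code of your own. Each camera call takes 0.05 s, during which the arm holds its last target. There are 200 camera calls.

## Task

First stand the two little sauce pots in the open lunch carriers by colour: green cap into the green-banded carrier, blue cap into the blue-banded one. Then close the green carrier with its two-part lid, whose green seal lid has no handle of its own and hangs locked under the steel cover: carry both by the cover's black handle, set them on the green carrier so that the seal lid drops fully home with its two tongues between the wire guides, turn the handle a sixth of a turn anticlockwise (seen from above) to unlock the cover, and lift the cover alone straight up, leaving the seal lid lying undisturbed in place. The cover is wanted next to fit another seal, so finish while still holding it level in the gripper, about 10 cm above the seal lid; the carriers and the other things on the table stay where they stand.

Things in the scene. Friction and masses are not known exactly. Their poses are not given: they have to be found in the camera images.
- green_carrier: open round steel lunch carrier with a green band and a green mat inside, 148 mm across, 70 mm high, 2.4 kg, loose; inner diameter 138 mm, inner floor 8 mm above the table, rim 70 mm above it. Origin: centre of its underside, z up. A fork of two wire guides stands on its rim at its own +x and -x; it is the same after half a turn
- green_guide (a point): on the green carrier, middle of the wire guide fork at its +x, 88 mm from the axis, 70 mm up (level with the rim). The clear gap between its two wires is 24 mm wide across the carrier's y, flaring to 35 mm at the tops, 86 mm above the table. An equal fork stands opposite
- blue_carrier: the same carrier with a blue band and a blue mat inside; it stays open. Origin: centre of its underside
- seal_lid: green plastic seal lid (inner lid), 0.2 kg: flange 149 mm across, 4 mm thick; plug skirt below it 130 mm across, tapering to 126, 14 mm deep. Origin: centre of the flange's underside, z up. At the start it stands on its skirt (origin 14 mm up), cover locked on top. Fully home: origin on the carrier's axis, 70 mm above the carrier's origin, flange on the rim. No handle, only a slotted hub
- seal_tongue (a point): on the seal lid, middle of the tongue at its own +x, 84 mm from the axis. The tongue is 16 mm wide, 4 mm thick, flush with the flange, and reaches 93 mm from the axis; an equal one lies opposite at -x. Each goes between the two wires of a guide fork, either way round
- cover: steel cover (outer lid), 0.25 kg: shallow dome 140 mm across, 14 mm high. Origin: centre of its underside, z up, 4 mm above the seal lid's origin when lying on it. Two steel tabs at its own +x and -x lie over the seal lid's tongues when locked: locked (as at the start) its yaw equals the seal lid's. Seal lid and cover are about 0.45 kg together
- bayonet (a point): T-head (44 x 9 x 5 mm, long along the cover's x) on the stem under the cover, 11 mm below the cover's origin; works push-and-turn in the seal lid's slot. Lifted, the cover rises 4.5 mm, then carries the seal lid and cannot turn. Lowered fully onto the seated seal lid, it turns anticlockwise (from above) to a stop at 65 degrees; from 54 degrees on (60 ideal) it lifts out straight up
- cover_handle (a point): centre of the cover's black bar handle, 40 mm above the cover's origin, on its axis. The bar is 62 mm long along the cover's x, 16 mm thick along its y (grasp it so, from above) and 20 mm high, 10 mm above and below this point; below it is a neck 17 mm across; the dome lies 26 mm below this point
- green_pot: small lidded white sauce pot with a green ribbed cap, 46 mm across, 44 mm high, about 0.09 kg; the cap is the upper 15 mm, the body 40 to 43 mm across. Origin: centre of its underside, z up
- blue_pot: the same sauce pot with a blue cap. Origin: centre of its underside, z up
- kitchen_timer: bystander, leave alone: round white kitchen timer, 63 mm, at the back between the right-hand carrier and the lid's place. Origin: centre of its underside
- label_roll: bystander, leave alone: roll of labels, 60 mm, 30 mm high, at the back between the carriers. Origin: centre of its underside
- salt_shaker: bystander, leave alone: salt shaker, 44 mm, 90 mm high, in front between the carriers. Origin: centre of its underside
- steel_cup: bystander, leave alone: steel cup, 76 mm, 102 mm high, front left. Origin: centre of its underside
- spice_jar: bystander, leave alone: spice jar with a yellow cap, 42 mm, 96 mm high, front left. Origin: centre of its underside
- serving_spoon: bystander, leave alone: steel serving spoon, 258 mm, lying along the right edge. Origin: centre of its underside

How it is judged (in metres and radians):
On the way, in this order (a step that is already met when the one before it is completed fails the run):
1. both sauce pots stand in the carriers of their colour, let go (horizontal distance between green_pot and green_carrier below 0.055 m and z of green_pot in the frame of green_carrier below 0.016 m and angle between each of green_pot, blue_pot's own z axis and vertical below 0.2 rad and horizontal distance between blue_pot and blue_carrier below 0.055 m and z of blue_pot in the frame of blue_carrier below 0.016 m and contact force between the fingers and green_pot below 0.1 N and contact force between the fingers and blue_pot below 0.1 N), for 0.2 s.
2. the seal lid is carried under the locked cover, both clear of the table (height (world z) of seal_lid above 0.05 m and z of cover in the frame of seal_lid below 0.015 m and angle between the x axis of cover and the x axis of seal_lid, either way round below 0.35 rad and contact force between the fingers and cover above 0.5 N), for 0.2 s.
3. the seal lid is fully home on the green carrier, tongues between the guides, with the cover lying on it (horizontal distance between seal_lid and green_carrier below 0.006 m and z of seal_lid in the frame of green_carrier between 0.066 and 0.0735 m and angle between seal_lid's own z axis and vertical below 0.04 rad and angle between the x axis of seal_lid and the x axis of green_carrier, either way round below 0.075 rad and z of cover in the frame of seal_lid below 0.012 m), for 0.2 s.
At the end, for the whole second after the job is handed in: Cover held still in the fingers, level within 0.2 rad, over 50 mm above the seal lid, within 50 mm of its axis, touching nothing else; seal lid home on the green carrier within 6 mm, 3.5 mm high, 0.04 rad tilt, 0.075 rad yaw; each pot upright in the carrier of its colour (horizontal distance between green_pot and green_carrier below 0.055 m and z of green_pot in the frame of green_carrier below 0.016 m and angle between each of green_pot, blue_pot, cover's own z axis and vertical below 0.2 rad and horizontal distance between blue_pot and blue_carrier below 0.055 m and z of blue_pot in the frame of blue_carrier below 0.016 m and horizontal distance between seal_lid and green_carrier below 0.006 m and z of seal_lid in the frame of green_carrier between 0.066 and 0.0735 m and angle between seal_lid's own z axis and vertical below 0.04 rad and angle between the x axis of seal_lid and the x axis of green_carrier, either way round below 0.075 rad and z of cover in the frame of seal_lid above 0.05 m and horizontal distance between cover and seal_lid below 0.05 m and contact force between the fingers and cover above 0.5 N and contact force between cover and seal_lid below 0.1 N and contact force between cover and green_carrier below 0.1 N and contact force between cover and blue_carrier below 0.1 N and linear speed of cover below 0.03 m/s and linear speed of seal_lid below 0.02 m/s); the arm keeps its last pose, push and grip.
It fails at once if the cover comes off the seal lid while the seal lid is not home on the green carrier, or drags it up again (distance between cover and seal_lid above 0.02 m and not (horizontal distance between seal_lid and green_carrier below 0.01 m and z of seal_lid in the frame of green_carrier below 0.077 m and angle between seal_lid's own z axis and vertical below 0.08 rad)).
It fails at once if the lid is tipped far over (angle between any of seal_lid, cover's own z axis and vertical above 0.6 rad).
It fails at once if a carrier is shoved away or tipped (distance of any of green_carrier, blue_carrier from where it was at the start of the episode above 0.03 m or angle between any of green_carrier, blue_carrier's own z axis and vertical above 0.2 rad).
It fails at once if another thing on the table is disturbed (distance of any of kitchen_timer, label_roll, salt_shaker, steel_cup, spice_jar, serving_spoon from where it was at the start of the episode above 0.03 m).
It also fails if it takes over 72 s, if anything falls off the work surface, if the arm or the gripper's body presses on something with over 40 N, if the wrist force passes 120 N, or if a joint passes its speed limit or range.

## Working session

There is one attempt and no reset: what is moved stays moved. The work goes in short steps, Python scripts to look and compute and a tool call to move; the robot and the scene stay as the last step left them, time stands still between calls to the robot, and variables do not carry over. Pictures are saved under pics/ and viewed, about 8 in all and at most 12, crops included, and the job is handed in when it is done.

Besides the shell and the picture viewer there is one more tool, called after "Request:" as name(argument=value, ...), one argument or row to a line, values as JSON. apply_moves: Moves the arm, as the interface text tells. Its arguments: {"type":"object","properties":{"targets":{"type":"string"},"force":{"type":"number"}},"required":["targets"]}

```bash
mkdir -p pics
cat > h.py <<'E'
from bench import *
import numpy as np, cv2
from scipy.spatial.transform import Rotation as R
def save(img,n): cv2.imwrite(f'pics/{n}.png',cv2.cvtColor(img,cv2.COLOR_RGB2BGR))
def tcp():
    s=sense(); T=np.eye(4); T[:3,3]=s['tool_pos']; T[:3,:3]=R.from_euler('xyz',s['tcp_rot'],degrees=True).as_matrix(); return T
E
python3 - <<'E'
from h import *
s=sense(); print(s)
for c in ['scene','top','wrist']:
    print(c,camera_model(c)); save(snapshot(c),c+'0')
    if c=='wrist': continue
    for q in ['green_carrier','blue_carrier','green_guide','seal_lid','seal_tongue','cover','cover_handle','green_pot','blue_pot','kitchen_timer','label_roll','salt_shaker','steel_cup','spice_jar']:
        print(c,q,[(np.round(d['at']).tolist(),round(d['confidence'],2)) for d in place_of(c,q)[:3]])
print(sense()['time'])
E
```

```text
{'time': 0.0, 'joint_pos': array([ 6.97042161e+01,  7.51486913e+00,  8.53296024e+01,  8.04496253e-04,
        8.72620661e+01, -4.89251597e+00]), 'qd': array([ 0.04898146, -0.07178621, -0.06614048, -0.0581117 , -0.03668691,
        0.01015154]), 'joint_efforts': array([-1.89771417e-03, -5.69410908e+01, -5.00545442e+01, -2.70640221e-04,
        1.50946289e-02, -1.72465332e-05]), 'tool_pos': array([159.14185837, 577.93557011, 230.24383335]), 'tcp_rot': array([-1.79990113e+02,  1.06080919e-01,  7.45967021e+01]), 'ft_force': array([ 0.37365646, -0.37225315,  0.9265678 ]), 'wrist_torque': array([0.01345055, 0.05586154, 0.01201424]), 'finger_gap': 85.15074047647987}
scene {'fx': 505.73812820003934, 'fy': 505.73812820003934, 'cx': 315.4050349225114, 'cy': 244.0213142488876, 'position': array([-441.32999762, -669.36544509,  567.03879128]), 'attitude': array([ 65.90497287,   1.34268998, -61.7984141 ])}
scene green_carrier [([264.0, 323.0], 0.9)]
scene blue_carrier [([253.0, 247.0], 0.87)]
scene green_guide []
scene seal_lid []
scene seal_tongue [([274.0, 439.0], 0.58)]
scene cover [([280.0, 41
[... 1180 characters left out ...]
top label_roll [([196.0, 254.0], 0.62), ([225.0, 297.0], 0.32)]
top salt_shaker [([269.0, 253.0], 0.84), ([235.0, 396.0], 0.74), ([236.0, 399.0], 0.64)]
top steel_cup [([301.0, 176.0], 0.64)]
top spice_jar [([294.0, 208.0], 0.9)]
wrist {'fx': 332.64728262908085, 'fy': 332.64728262908085, 'cx': 317.1779956515776, 'cy': 241.26654405740393, 'T_tool_cam': array([[ 9.99999410e-01, -1.02604434e-03,  3.57087365e-04,
         1.12610844e+00],
       [-8.69603686e-04, -9.52985733e-01, -3.03013921e-01,
        -7.76262399e+01],
       [ 6.51204882e-04,  3.03013432e-01, -9.52986063e-01,
        -1.44212987e+02],
       [ 0.00000000e+00,  0.00000000e+00,  0.00000000e+00,
         1.00000000e+00]])}
1.55
```

View pics/top0.png

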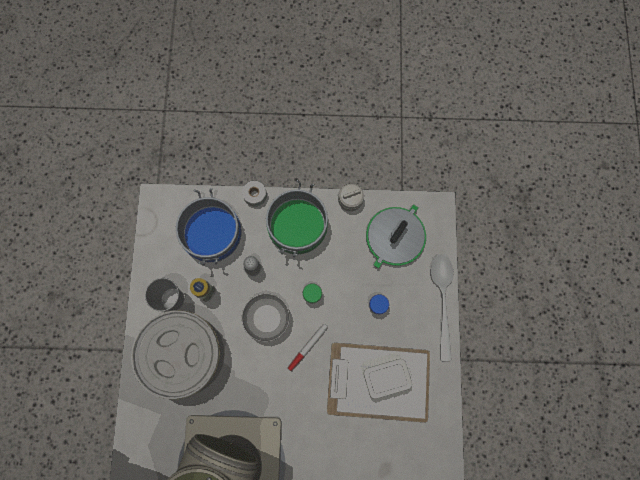

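View pics/scene0.png

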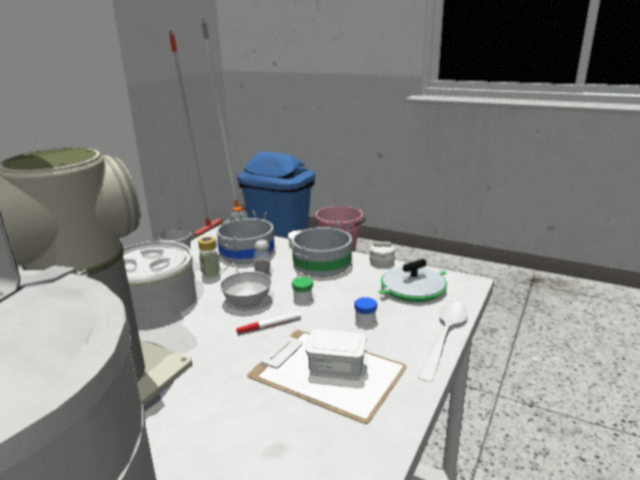

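```bash
cat >> h.py <<'E'
def ray(cam,at,T=None):
    m=camera_model(cam); r,c=at
    d=np.array([(c-m['cx'])/m['fx'],-(r-m['cy'])/m['fy'],-1.])
    if cam=='wrist':
        C=(tcp() if T is None else T)@m['T_tool_cam']; o=C[:3,3]; d=C[:3,:3]@d
    else: o=m['position']; d=R.from_euler('xyz',m['attitude'],degrees=True).as_matrix()@d
    return np.array(o),d/np.linalg.norm(d)
def tri(rays):
    A=np.zeros((3,3));b=np.zeros(3)
    for o,d in rays:
        P=np.eye(3)-np.outer(d,d);A+=P;b+=P@o
    x=np.linalg.solve(A,b); return x,[float(np.linalg.norm(np.cross(x-o,d))) for o,d in rays]
def plane(ry,z):
    o,d=ry; return o+d*(z-o[2])/d[2]
E
python3 - <<'E'
from h import *
P={'green_carrier':((264,323),(226,296)),'handle':((266,415),(227,398)),'cover':((280,413),(233,398)),'bluepot':((322,363),(308,376)),'greenpot':((300,302),(294,311)),'tongue':((274,439),(207,414)),'timer':((265,384),(199,350)),'roll':((243,298),(196,254)),'salt':((272,262),(269,253)),'jar':((275,211),(294,208))}
for k,(a,b) in P.items():
    x,e=tri([ray('scene',a),ray('top',b)]); print(k,x.round(),np.round(e,1))
E
```

```text
green_carrier [ 567. -132.    0.] [3.3 3.3]
handle [ 556. -376.   53.] [0.6 0.6]
cover [ 548. -378.   22.] [3.1 3.1]
bluepot [ 366. -330.    2.] [0.7 0.7]
greenpot [ 396. -171.   -3.] [0.1 0.1]
tongue [ 617. -419.   14.] [3.7 3.7]
timer [ 644. -266.   -8.] [2.7 2.7]
roll [638. -21.   9.] [0.5 0.5]
salt [452. -28.   8.] [0.4 0.4]
jar [388.  77.   6.] [0.8 0.8]
```

```bash
cat >> h.py <<'E'
def chain(wps,start=None):
    """wps: [x,y,z,yaw] tool-down poses; prints turn z (rad) and shift (cm) for each from the one before"""
    if start is None:
        s=sense(); start=[*s['tool_pos'],s['tcp_rot'][2]]
    p=start
    for w in wps:
        Rt=R.from_euler('xyz',[180,0,p[3]],degrees=True).as_matrix()
        sh=Rt.T@(np.array(w[:3])-p[:3])/10; dy=(w[3]-p[3]+180)%360-180
        print('-> ',np.round(w,1).tolist(),' 0 0 %.3f  %.2f %.2f %.2f'%(-np.deg2rad(dy),*sh), 'mm %.0f deg %.0f'%(10*np.linalg.norm(sh),dy)); p=w
E
python3 -c "
from h import *
chain([[310,400,260,34.6],[430,200,260,-5.4],[480,-30,260,-45.4],[480,-200,260,-85]],[159.3,578.5,231.3,74.6])"
```

```text
->  [310.0, 400.0, 260.0, 34.6]  0 0 0.698  -13.21 19.27 -2.87 mm 235 deg -40
->  [430.0, 200.0, 260.0, -5.4]  0 0 0.698  -1.48 23.28 0.00 mm 233 deg -40
->  [480.0, -30.0, 260.0, -45.4]  0 0 0.698  7.14 22.43 0.00 mm 235 deg -40
->  [480, -200, 260, -85]  0 0 0.691  12.10 11.94 0.00 mm 170 deg -40
```

Request:
apply_moves(
  targets="0 0 0.698 -13.2 19.3 -2.9 8.5;0 0 0.698 -13.2 19.3 -2.9 8.5;0 0 0.698 -13.2 19.3 -2.9 8.5;0 0 0.698 -13.2 19.3 -2.9 8.5;0 0 0.698 -13.2 19.3 -2.9 8.5",
  force=40,
)

```text
time: 2.05
tool_pos: [311.9, 397.8, 261.0]
tcp_rot: [180.0, -0.1, 34.2]
ft_force: [-0.8, 0.5, -0.3]
finger_gap: 85.0
```

Request:
apply_moves(
  targets="0 0 0.698 -1.5 23.3 0 8.5;0 0 0.698 -1.5 23.3 0 8.5;0 0 0.698 -1.5 23.3 0 8.5;0 0 0.698 -1.5 23.3 0 8.5;0 0 0.698 -1.5 23.3 0 8.5",
)

```text
time: 2.55
tool_pos: [431.5, 196.9, 260.6]
tcp_rot: [180.0, -0.1, -5.8]
ft_force: [0.5, 1.1, 0.0]
finger_gap: 85.1
```

Request:
apply_moves(
  targets="0 0 0.698 7.1 22.4 0 8.5;0 0 0.698 7.1 22.4 0 8.5;0 0 0.698 7.1 22.4 0 8.5;0 0 0.698 7.1 22.4 0 8.5;0 0 0.698 7.1 22.4 0 8.5",
)

```text
time: 3.05
tool_pos: [480.1, -33.0, 260.6]
tcp_rot: [-180.0, -0.1, -45.8]
ft_force: [0.2, 1.1, 0.0]
finger_gap: 85.4
```

Request:
apply_moves(
  targets="0 0 0.691 12.1 11.9 0 8.5;0 0 0.691 12.1 11.9 0 8.5;0 0 0.691 12.1 11.9 0 8.5;0 0 0.691 12.1 11.9 0 8.5;0 0 0.691 12.1 11.9 0 8.5",
)

```text
time: 3.55
tool_pos: [479.7, -202.9, 260.1]
tcp_rot: [180.0, -0.0, -85.5]
ft_force: [-0.1, -0.0, 0.5]
finger_gap: 85.2
```

Run:
```python
from h import *
T=tcp(); save(snapshot('wrist'),'w1'); np.save('T1.npy',T)
for q in ['green_carrier','green_guide','seal_tongue','cover','cover_handle','green_pot','blue_pot']:
    for f in (place_of,recognise): print(f.__name__,q,[(np.round(d['at']).tolist(),round(d['confidence'],2)) for d in f('wrist',q)[:4]])
```

```text
call green_carrier [([122.0, 258.0], 0.77), ([96.0, 531.0], 0.29)]
call green_carrier []
call green_guide [([15.0, 270.0], 0.83), ([122.0, 259.0], 0.19)]
call green_guide [([110.0, 248.0], 0.98)]
call seal_tongue [([97.0, 531.0], 0.89)]
call seal_tongue [([122.0, 432.0], 0.81)]
call cover [([162.0, 473.0], 0.9)]
call cover [([155.0, 474.0], 0.71), ([129.0, 54.0], 0.19)]
call cover_handle [([160.0, 494.0], 0.75), ([59.0, 383.0], 0.32)]
call cover_handle [([156.0, 476.0], 0.85)]
call green_pot [([264.0, 288.0], 0.91), ([160.0, 494.0], 0.28)]
call green_pot [([279.0, 285.0], 0.71)]
call blue_pot [([289.0, 405.0], 0.95)]
call blue_pot [([298.0, 407.0], 0.72), ([220.0, 156.0], 0.38)]
```

View pics/w1.png

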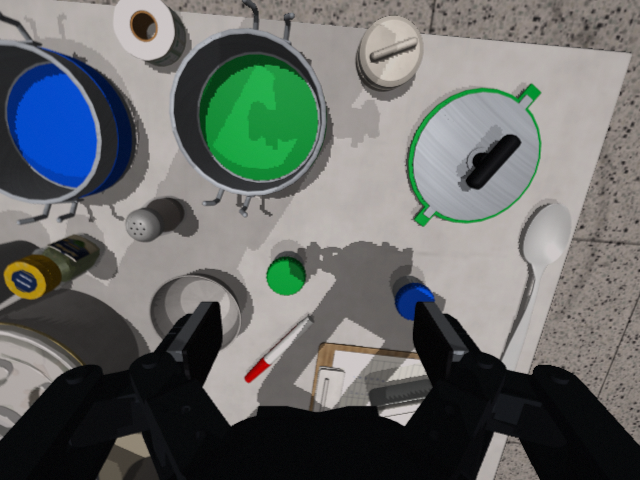

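Run:
```python
from h import *
T=np.load('T1.npy'); W=lambda a:ray('wrist',a,T)
img=cv2.imread('pics/w1.png'); hsv=cv2.cvtColor(img,cv2.COLOR_BGR2HSV)
for n,lo,hi,roi in [('green_pot',45,75,(255,300,262,310)),('blue_pot',105,130,(275,325,390,440)),('mat',45,75,(50,190,195,325))]:
    m=cv2.inRange(hsv,(lo,120,40),(hi,255,255)); z=np.zeros_like(m); a,b,c,d=roi; z[a:b,c:d]=m[a:b,c:d]
    ys,xs=np.nonzero(z); print(n,len(xs),xs.min(),xs.max(),ys.min(),ys.max(),'c',[ys.mean(),xs.mean()],plane(W((ys.mean(),xs.mean())),38 if 'pot' in n else 8).round(1))
def t(n,*r): x,e=tri(r); print(n,x.round(1),np.round(e,1))
t('gpot',W((264,288)),ray('top',(294,311)),ray('scene',(300,302)))
t('bpot',W((289,405)),ray('top',(308,376)),ray('scene',(322,363)))
t('handle',W((160,494)),ray('top',(227,398)),ray('scene',(266,415)))
t('gcar',W((122,258)),ray('top',(226,296)),ray('scene',(264,323)))
t('tongue',W((97,531)),ray('top',(207,414)),ray('scene',(274,439)))
a=plane(W((95,530)),16);b=plane(W((216,423)),16); print('tongues',a,b,(a+b)/2,np.rad2deg(np.arctan2(*(a-b)[1::-1])),np.linalg.norm(a-b))
# top-camera mats
it=cv2.imread('pics/top0.png'); h2=cv2.cvtColor(it,cv2.COLOR_BGR2HSV)
for n,lo,hi,(r0,r1,c0,c1),z in [('gmat',45,75,(195,255,268,330),8),('bmat',105,130,(200,262,178,242),8),('gpot',45,75,(280,306,300,325),40),('bpot',105,130,(292,318,367,392),40)]:
    m=cv2.inRange(h2,(lo,100,40),(hi,255,255))[r0:r1,c0:c1]; ys,xs=np.nonzero(m)
    k=cv2.convexHull(np.stack([xs,ys],1).astype(np.int32)); e=cv2.fitEllipse(k); print(n,len(xs),e,plane(ray('top',(e[0][1]+r0,e[0][0]+c0)),z).round(1))
```

```text
green_pot 1141 266 305 257 294 c [np.float64(275.81419807186677), np.float64(285.3365468886941)] [ 395.1 -170.8   38. ]
blue_pot 892 395 434 283 320 c [np.float64(298.68497757847535), np.float64(411.43273542600895)] [ 376.8 -326.    38. ]
mat 11661 199 317 55 179 c [np.float64(116.89863648057629), np.float64(258.14904382128464)] [ 571.9 -129.     8. ]
gpot [ 395.2 -171.3   -2.4] [1.  0.7 0.7]
bpot [ 368.7 -329.6   -1.5] [2.1 2.7 1.4]
handle [ 551.1 -376.4   56.7] [3.5 4.2 1.5]
gcar [ 5.670e+02 -1.303e+02  3.000e-01] [2.6 2.2 4.5]
tongue [ 615.3 -420.1   16.7] [2.1 3.4 4.6]
tongues [ 616.67776409 -421.18101146   16.        ] [ 475.75677177 -329.64027838   16.        ] [ 546.21726793 -375.41064492   16.        ] -33.007311980898116 168.04294655852493
gmat 1917 ((28.920804977416992, 31.368444442749023), (52.29336929321289, 54.733184814453125), 76.62289428710938) [ 562.4 -131.5    8. ]
bmat 1981 ((33.53771209716797, 34.078163146972656), (53.01056671142578, 56.026832580566406), 57.290374755859375) [536.7  79.4   8. ]
gpot 274 ((11.867022514343262, 12.88010025024414), (18.287988662719727, 18.52605438232422), 165.74630737304688) [ 393.3 -173.4   40. ]
bpot 297 ((11.78642463684082, 11.907061576843262), (18.990327835083008, 19.423561096191406), 112.49407958984375) [ 371.6 -331.6   40. ]
```

Run:
```python
from h import *
s=sense(); st=[*s['tool_pos'],s['tcp_rot'][2]]
for w in ([395,-171.5,90,-85],[395,-171.5,15,-85]): chain([w],st)
g=[395,-171.5,15,-85]
chain([g[:2]+[130,-85],[565,-131,130,-85],[565,-131,25,-85]],g)
```

```text
->  [395.0, -171.5, 90.0, -85.0]  0 0 0.001  -3.55 8.25 17.03 mm 193 deg -0
->  [395.0, -171.5, 15.0, -85.0]  0 0 0.001  -3.55 8.25 24.53 mm 261 deg -0
->  [395.0, -171.5, 130.0, -85.0]  0 0 -0.000  0.00 0.00 -11.50 mm 115 deg 0
->  [565, -131, 130, -85]  0 0 -0.000  -2.55 -17.29 -0.00 mm 175 deg 0
->  [565, -131, 25, -85]  0 0 -0.000  0.00 -0.00 10.50 mm 105 deg 0
```

Request:
apply_moves(
  targets="0 0 0 -3.55 8.25 17 6.6;0 0 0 -3.55 8.25 17 6.6;0 0 0 -3.55 8.25 17 6.6;0 0 0 -3.55 8.25 17 6.6;0 0 0 -3.55 8.25 19 6.6",
)

```text
time: 4.8
tool_pos: [390.6, -169.4, 66.0]
tcp_rot: [179.7, 0.2, -85.0]
ft_force: [0.1, -0.6, 0.4]
finger_gap: 65.9
```

Request:
apply_moves(
  targets="0 0 0 0 0 2.7 6.6;0 0 0 0 0 5.5 6.6;0 0 0 0 0 5.5 6.6;0 0 0 0 0 5.5 3;0 0 0 0 0 5.5 3",
)

```text
time: 5.3
tool_pos: [396.2, -172.3, 17.0]
tcp_rot: [-179.9, -0.1, -85.0]
ft_force: [1.3, 0.7, -0.1]
finger_gap: 44.3
```

Request:
apply_moves(
  targets="0 0 0 0 0 0 3;0 0 0 0 0 0 3;0 0 0 0 0 -4 3;0 0 0 0 0 -8 3;0 0 0 0 0 -11.5 3",
)

```text
time: 5.8
tool_pos: [395.2, -171.7, 132.6]
tcp_rot: [-179.9, -0.0, -85.0]
ft_force: [1.6, -0.4, -0.4]
finger_gap: 44.1
```

Request:
apply_moves(
  targets="0 0 0 -2.5 -17.3 0 3;0 0 0 -2.5 -17.3 0 3;0 0 0 -2.5 -17.3 0 3;0 0 0 -2.5 -17.3 0 3;0 0 0 -2.5 -17.3 0 3",
)

```text
time: 6.3
tool_pos: [567.9, -130.4, 130.6]
tcp_rot: [-179.9, -0.0, -84.8]
ft_force: [-0.5, -0.3, -1.2]
finger_gap: 44.6
```

Request:
apply_moves(
  targets="0 0 0 0 0 4 3;0 0 0 0 0 8 3;0 0 0 0 0 10 3;0 0 0 0 0 10.6 3;0 0 0 0 0 10.6 3",
)

```text
time: 6.8
tool_pos: [564.3, -131.6, 24.8]
tcp_rot: [179.9, 0.0, -85.0]
ft_force: [-0.2, -0.5, -0.3]
finger_gap: 44.5
```

Run:
```python
from h import *
s=sense(); st=[*s['tool_pos'],s['tcp_rot'][2]]; print(st,s['ft_force'],s['finger_gap'])
up=[*st[:2],150,-85]
b=[371,-330,70,-85]
chain([up,b,b[:2]+[15,-85],b[:2]+[150,-85],[500,-140,150,-85],[537,79,140,-85]],st)
```

```text
[np.float64(564.2744291551473), np.float64(-131.63722141940747), np.float64(24.797174420137118), np.float64(-84.9790621414745)] [-0.23033089 -0.51023347 -0.32654937] 44.47840589789744
->  [564.3, -131.6, 150.0, -85.0]  0 0 0.000  0.00 0.00 -12.52 mm 125 deg -0
->  [371, -330, 70, -85]  0 0 -0.000  18.08 20.98 8.00 mm 288 deg 0
->  [371, -330, 15, -85]  0 0 -0.000  0.00 -0.00 5.50 mm 55 deg 0
->  [371, -330, 150, -85]  0 0 -0.000  0.00 0.00 -13.50 mm 135 deg 0
->  [500, -140, 150, -85]  0 0 -0.000  -17.80 -14.51 -0.00 mm 230 deg 0
->  [537, 79, 140, -85]  0 0 -0.000  -21.49 -5.59 1.00 mm 222 deg 0
```

Request:
apply_moves(
  targets="0 0 0 0 0 0.1 3;0 0 0 0 0 0.1 6.4;0 0 0 0 0 0.1 6.4;0 0 0 0 0 -4 6.4;0 0 0 0 0 -8.5 6.4",
)

```text
time: 7.3
tool_pos: [563.0, -131.0, 107.9]
tcp_rot: [179.7, 0.1, -85.0]
ft_force: [1.2, -0.8, 0.2]
finger_gap: 63.7
```

Request:
apply_moves(
  targets="0 0 0 0 0 -4 6.8;0 0 0 4 5 -4 6.8;0 0 0 8 9.5 -4 6.8;0 0 0 12 14 -4 6.8;0 0 0 16 18.5 -4 6.8",
)

```text
time: 7.8
tool_pos: [424.2, -275.7, 149.7]
tcp_rot: [-180.0, -0.0, -84.9]
ft_force: [0.5, -1.7, 0.3]
finger_gap: 68.1
```

Run:
```python
from h import *
T=tcp(); img=snapshot('wrist'); save(img,'w2'); np.save('T2.npy',T)
for q in ['green_pot','blue_pot']: print(q,[(np.round(d['at']).tolist(),round(d['confidence'],2)) for d in place_of('wrist',q)[:3]])
hsv=cv2.cvtColor(img,cv2.COLOR_RGB2HSV); m=cv2.inRange(hsv,(105,120,40),(130,255,255))
n,l,st,c=cv2.connectedComponentsWithStats(m)
for i in range(1,n):
    if st[i,4]>300: print(st[i],c[i],plane(ray('wrist',c[i][::-1],T),38).round(1))
s=sense(); print(s['tool_pos']); chain([[371,-330,70,-85]])
```

```text
green_pot [([34.0, 142.0], 0.66)]
blue_pot [([283.0, 368.0], 0.91)]
[ 350  273   55   54 2059] [374.78387567 299.00971345] [ 373.5 -328.8   38. ]
[ 423.58751569 -276.96220152  149.59191965]
->  [371, -330, 70, -85]  0 0 -0.004  4.85 5.68 7.96 mm 109 deg 0
```

View pics/w2.png

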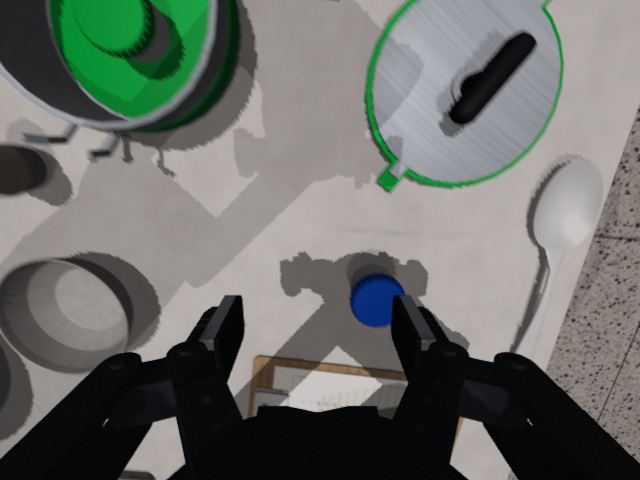

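Request:
apply_moves(
  targets="0 0 0 2.4 2.8 4 6.8;0 0 0 4.8 5.6 8 6.8;0 0 0 4.8 5.6 8.5 6.8;0 0 0 4.8 5.6 11 6.8;0 0 0 4.8 5.6 13.5 6.8",
)

```text
time: 8.45
tool_pos: [375.3, -327.5, 14.4]
tcp_rot: [-179.9, -0.1, -85.0]
ft_force: [0.2, -0.4, 0.6]
finger_gap: 68.0
```

Request:
apply_moves(
  targets="0 0 0 0 0 0 6.8;0 0 0 0 0 0 3;0 0 0 0 0 0 3;0 0 0 0 0 0 3;0 0 0 0 0 0 3",
)

```text
time: 8.95
tool_pos: [375.4, -328.3, 16.2]
tcp_rot: [-179.9, -0.1, -85.0]
ft_force: [1.4, 2.0, 6.6]
finger_gap: 44.2
```

Request:
apply_moves(
  targets="0 0 0 0 0 -4.5 3;0 0 0 0 0 -9 3;0 0 0 0 0 -13.5 3;0 0 0 -3.5 -3 -13.5 3;0 0 0 -6.5 -5.5 -13.5 3",
)

```text
time: 9.45
tool_pos: [424.7, -258.5, 152.4]
tcp_rot: [-179.8, -0.2, -85.1]
ft_force: [0.1, -0.4, -1.9]
finger_gap: 44.2
```

Run:
```python
from h import *
s=sense(); st=[*s['tool_pos'],s['tcp_rot'][2]]; print(st,s['finger_gap'])
chain([[490,-130,160,-85],[540,79,150,-85],[540,79,24.5,-85]],st)
```

```text
[np.float64(424.6887530505926), np.float64(-258.49768715064863), np.float64(152.41692738443646), np.float64(-85.13580763280999)] 44.24043617848242
->  [490, -130, 160, -85]  0 0 -0.002  -12.25 -7.60 -0.76 mm 144 deg 0
->  [540, 79, 150, -85]  0 0 -0.000  -20.38 -6.80 1.00 mm 215 deg 0
->  [540.0, 79.0, 24.5, -85.0]  0 0 -0.000  0.00 -0.00 12.55 mm 125 deg 0
```

Request:
apply_moves(
  targets="0 0 0 -12.2 -7.6 -0.8 3;0 0 0 -12.2 -7.6 -0.8 3;0 0 0 -12.2 -7.6 -0.8 3;0 0 0 -17 -9.2 -0.5 3;0 0 0 -22 -10.9 -0.3 3",
)

```text
time: 9.95
tool_pos: [511.9, -30.8, 153.0]
tcp_rot: [-179.9, -0.0, -85.0]
ft_force: [0.6, -1.0, -0.9]
finger_gap: 44.5
```

Request:
apply_moves(
  targets="0 0 0 -10.6 -3.5 0 3;0 0 0 -10.6 -3.5 0 3;0 0 0 -10.6 -3.5 0 3;0 0 0 -10.6 -3.5 0 3;0 0 0 -10.6 -3.5 0 3",
)

```text
time: 10.45
tool_pos: [536.8, 75.5, 152.5]
tcp_rot: [180.0, -0.0, -84.9]
ft_force: [0.3, -0.7, -0.9]
finger_gap: 44.3
```

Run:
```python
from h import *
T=tcp(); img=snapshot('wrist'); save(img,'w3')
chain([[540,79,24.5,-85]])
hsv=cv2.cvtColor(img,cv2.COLOR_RGB2HSV); m=cv2.inRange(hsv,(105,120,40),(130,255,255))
n,l,st,c=cv2.connectedComponentsWithStats(m)
for i in range(1,n):
    if st[i,4]>300: print(st[i],c[i])
print([(np.round(d['at']).tolist(),d['confidence'],plane(ray('wrist',d['at'],T),0)) for d in place_of('wrist','blue_carrier')])
```

```text
->  [540.0, 79.0, 24.5, -85.0]  0 0 -0.000  -0.38 -0.35 12.79 mm 128 deg 0
[  236   143   149   140 15632] [309.37928608 210.46705476]
[ 262  277  111  111 9736] [317.21795399 332.39225555]
[([219.0, 306.0], 0.77, array([540.71248943,  86.36303629,   0.        ]))]
```

View pics/w3.png

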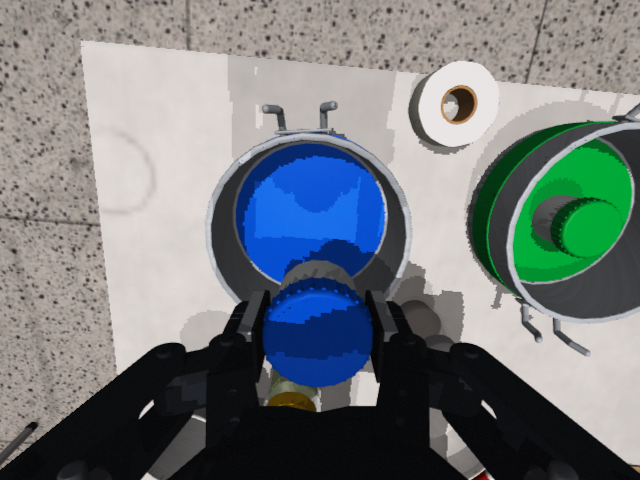

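Request:
apply_moves(
  targets="0 0 0 -0.7 -0.4 4 3;0 0 0 -0.7 -0.4 8 3;0 0 0 -0.7 -0.4 11 3;0 0 0 -0.7 -0.4 12.6 3;0 0 0 -0.7 -0.4 12.8 3",
)

```text
time: 11.05
tool_pos: [539.3, 81.6, 22.8]
tcp_rot: [179.8, -0.0, -85.1]
ft_force: [-0.5, -0.1, -1.1]
finger_gap: 44.4
```

Request:
apply_moves(
  targets="0 0 0 0 0 0.1 3;0 0 0 0 0 0.1 6.4;0 0 0 0 0 0.1 6.4;0 0 0 0 0 -4 6.4;0 0 0 0 0 -8.5 6.4",
)

```text
time: 11.55
tool_pos: [538.6, 83.1, 108.8]
tcp_rot: [179.8, 0.0, -85.0]
ft_force: [0.5, 0.7, 0.5]
finger_gap: 63.9
```

Request:
apply_moves(
  targets="0 0 0 0 0 -4.5 6.4;0 0 0 0 0 -8 6.4;0 0 0 0 0 -8 6.4;0 0 0 0 0 -8 6.4;0 0 0 0 0 -8 6.4",
)

```text
time: 12.05
tool_pos: [539.7, 83.3, 188.3]
tcp_rot: [179.9, 0.0, -85.0]
ft_force: [0.3, 1.4, -0.0]
finger_gap: 64.0
```

Run:
```python
from h import *
T=tcp(); img=snapshot('wrist'); save(img,'w4')
for q in ['green_pot','blue_pot','green_carrier','blue_carrier']: print(q,[(np.round(d['at']).tolist(),round(d['confidence'],2),plane(ray('wrist',d['at'],T),8 if 'pot' in q else 0).round()) for d in place_of('wrist',q)[:2]])
chain([[510,-110,190,-90],[510,-300,190,-123],[530,-365,190,-123]])
```

```text
green_pot [([217.0, 536.0], 0.63, array([ 559., -134.,    8.]))]
blue_pot [([222.0, 316.0], 0.64, array([535.,  84.,   8.]))]
green_carrier [([205.0, 529.0], 0.69, array([ 569., -129.,    0.]))]
blue_carrier [([213.0, 314.0], 0.55, array([541.,  88.,   0.]))]
->  [510, -110, 190, -90]  0 0 0.088  19.00 4.66 -0.18 mm 196 deg -5
->  [510, -300, 190, -123]  0 0 0.576  19.00 0.00 0.00 mm 190 deg -33
->  [530, -365, 190, -123]  0 0 -0.000  4.36 -5.22 -0.00 mm 68 deg 0
```

Request:
apply_moves(
  targets="0 0 0.088 20 3.5 0 6.4;0 0 0.088 20 3.5 0 6.4;0 0 0.088 20 3.5 0 6.4;0 0 0.088 20 3.5 0 6.4;0 0 0.088 20 3.5 0 6.4",
)

```text
time: 12.8
tool_pos: [522.1, -124.2, 189.0]
tcp_rot: [179.9, -0.1, -90.3]
ft_force: [0.3, -0.5, 0.2]
finger_gap: 64.0
```

Run:
```python
from h import *
import time
T=tcp(); img=snapshot('wrist'); save(img,'w5'); np.save('T5.npy',T); print(T[:3,3])
for q in ['green_guide','green_carrier','green_pot']: print(q,[(np.round(d['at'],1).tolist(),round(d['confidence'],2),plane(ray('wrist',d['at'],T),70).round(1)) for d in place_of('wrist',q)[:4]])
```

```text
[ 522.05317301 -124.19591661  188.98184135]
green_guide []
green_carrier [([195.8, 570.8], 0.15, array([ 552.9, -325.8,   70. ]))]
green_pot []
```

View pics/w5.png

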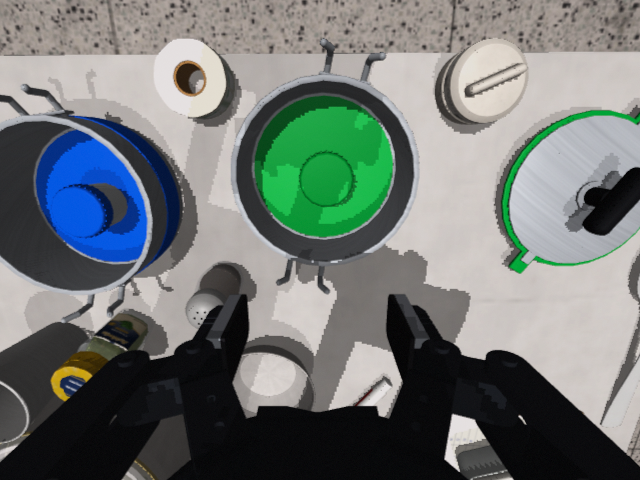

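Run:
```python
from h import *
im=cv2.imread('pics/w5.png')
a=cv2.resize(im[36:96,280:420],None,fx=5,fy=5,interpolation=cv2.INTER_CUBIC); b=cv2.resize(im[242:302,240:380],None,fx=5,fy=5,interpolation=cv2.INTER_CUBIC)
v=np.vstack([a,b])[:600]
cv2.imwrite('pics/w5c.png',v)
# rim fit: maximise gradient along projected circle
T=np.load('T5.npy'); m=camera_model('wrist'); C=np.linalg.inv(T@m['T_tool_cam'])
def proj(P): 
    q=(C[:3,:3]@P.T).T+C[:3,3]; return np.stack([m['cx']+m['fx']*q[:,0]/-q[:,2], m['cy']-m['fy']*q[:,1]/-q[:,2]],1)
g=cv2.GaussianBlur(cv2.cvtColor(im,cv2.COLOR_BGR2GRAY),(0,0),1).astype(np.float32)
t=np.linspace(0,2*np.pi,240,endpoint=False)
from scipy.ndimage import map_coordinates as mc
def score(x,y,r,z=70):
    f=lambda rr: mc(g,proj(np.stack([x+rr*np.cos(t),y+rr*np.sin(t),0*t+z],1))[:,::-1].T,order=1)
    return f
best={}
for nm,sg,r in [('inner',1,69),('outer',-1,74)]:
    L=[]
    for z in (66,70,74):
      for x in np.arange(555,576,1.):
        for y in np.arange(-142,-120,1.):
            f=score(x,y,r,z); L.append((np.mean(np.clip(np.abs(f(r+1)-f(r-1)),0,40)),x,y,z))
    L.sort(reverse=True); print(nm,[tuple(np.round(l,1)) for l in L[:4]])
```

```text
inner [(np.float64(39.0), np.float64(569.0), np.float64(-129.0), np.float64(74.0)), (np.float64(38.9), np.float64(568.0), np.float64(-130.0), np.float64(70.0)), (np.float64(38.7), np.float64(568.0), np.float64(-129.0), np.float64(70.0)), (np.float64(38.1), np.float64(569.0), np.float64(-130.0), np.float64(74.0))]
outer [(np.float64(19.6), np.float64(563.0), np.float64(-128.0), np.float64(66.0)), (np.float64(19.3), np.float64(564.0), np.float64(-128.0), np.float64(66.0)), (np.float64(19.3), np.float64(566.0), np.float64(-134.0), np.float64(66.0)), (np.float64(19.1), np.float64(568.0), np.float64(-133.0), np.float64(66.0))]
```

View pics/w5c.png

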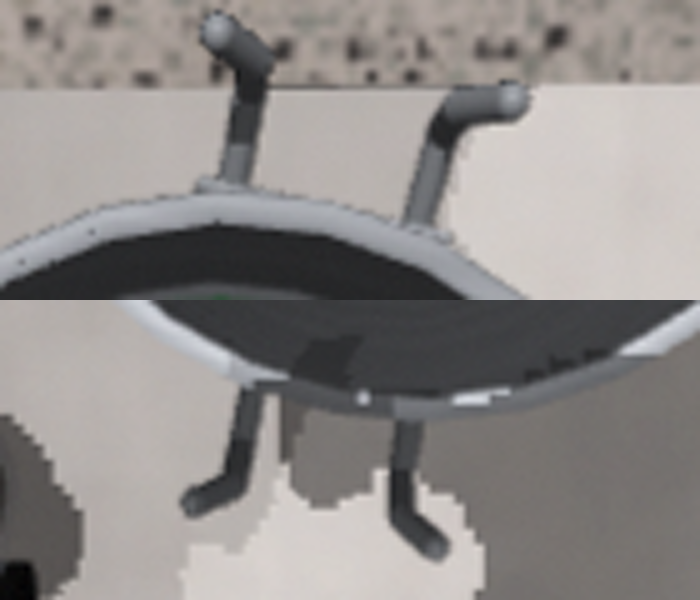

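Run:
```python
from h import *
T=np.load('T5.npy'); W=lambda a,z:plane(ray('wrist',a,T),z)
for z,F,N in [(85,((42,323.6),(56.4,382.4)),((282,278.4),(291.6,327.4))),(72,((49,330.6),(59,369.4)),((278,287.6),(285.4,320.4)))]:
    f=[W(a,z) for a in F]; n=[W(a,z) for a in N]; fm=sum(f)/2; nm=sum(n)/2; d=fm-nm
    print(z,'gapF',np.linalg.norm(f[0]-f[1]).round(1),'gapN',np.linalg.norm(n[0]-n[1]).round(1),'len',np.linalg.norm(d).round(1),'ctr',((fm+nm)/2).round(1),'yaw',np.rad2deg(np.arctan2(d[1],d[0])).round(2))
    e=f[0]-f[1]; k=n[0]-n[1]; print('cross yaw',np.rad2deg(np.arctan2(e[1],e[0])).round(1)-90,np.rad2deg(np.arctan2(k[1],k[0])).round(1)-90)
chain([[505,-290,190,-123],[512,-335,150,-123]])
```

```text
85 gapF 40.1 gapN 40.9 len 175.9 ctr [ 567.8 -129.8   85. ] yaw -11.87
cross yaw -12.400000000000006 -12.5
72 gapF 28.0 gapN 28.9 len 177.0 ctr [ 567.1 -129.6   72. ] yaw -11.42
cross yaw -13.099999999999994 -14.200000000000003
->  [505, -290, 190, -123]  0 0 0.576  17.19 1.80 -0.10 mm 173 deg -33
->  [512, -335, 150, -123]  0 0 -0.000  3.39 -3.04 4.00 mm 61 deg 0
```

Request:
apply_moves(
  targets="0 0 0.576 17.2 1.8 0 6.4;0 0 0.576 17.2 1.8 0 6.4;0 0 0.576 17.2 1.8 0 6.4;0 0 0.576 17.2 1.8 0 6.4;0 0 0.576 17.2 1.8 0 6.4",
)

```text
time: 13.5
tool_pos: [505.1, -292.2, 189.1]
tcp_rot: [180.0, -0.0, -123.3]
ft_force: [0.4, 0.8, -0.8]
finger_gap: 64.2
```

Request:
apply_moves(
  targets="0 0 0 3.4 -3 4 6.4;0 0 0 3.4 -3 4 6.4;0 0 0 3.4 -3 4 6.4;0 0 0 3.4 -3 4 6.4;0 0 0 3.4 -3 4 6.4",
)

```text
time: 14.0
tool_pos: [512.8, -334.5, 150.9]
tcp_rot: [-179.9, 0.0, -122.9]
ft_force: [-0.4, -0.0, 0.6]
finger_gap: 63.9
```

Run:
```python
from h import *
T=tcp(); img=snapshot('wrist'); save(img,'w6'); np.save('T6.npy',T); print(T[:3,3],sense()['tcp_rot'])
for q in ['cover_handle','seal_tongue','cover']: print(q,[(np.round(d['at'],1).tolist(),round(d['confidence'],2)) for d in place_of('wrist',q)[:4]])
```

```text
[ 512.80265045 -334.47602814  150.93327281] [-1.79878328e+02  4.72016784e-03 -1.22899856e+02]
cover_handle [([176.5, 344.3], 0.59), ([175.5, 338.0], 0.16)]
seal_tongue [([57.7, 336.4], 0.75)]
cover [([173.1, 335.6], 0.87)]
```

View pics/w6.png

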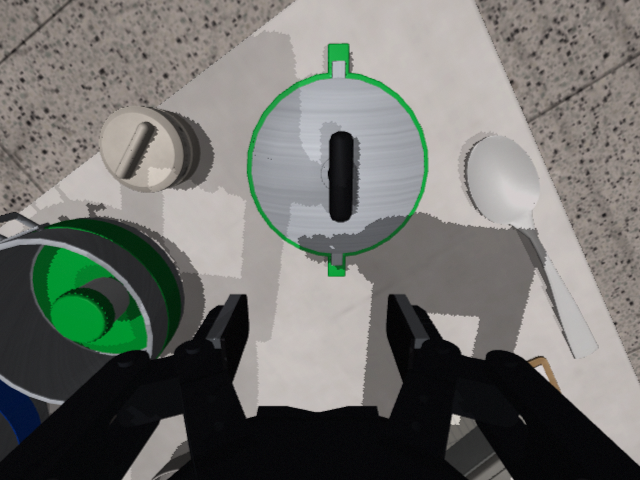

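Run:
```python
from h import *
T=np.load('T6.npy'); W=lambda a,z:plane(ray('wrist',a,T),z)
a=W((43,338.5),18);b=W((276.5,337),18); d=a-b; print('lid',(a+b)/2,np.linalg.norm(d),np.rad2deg(np.arctan2(d[1],d[0])))
a=W((131,341.5),64);b=W((222,340.5),64); d=a-b; print('bar',(a+b)/2,np.linalg.norm(d),np.rad2deg(np.arctan2(d[1],d[0])))
x,e=tri([ray('wrist',(176.5,341.5),T),ray('wrist',(160,496),np.load('T1.npy')),ray('top',(229,398.5)),ray('scene',(266,414))]); print(x,e)
for p in ((548,-375.5),(546.5,-376.5)): chain([[*p,39,-123]]); chain([[*p,100,-123]])
```

```text
lid [ 545.46013787 -374.54319218   18.        ] 186.3281065624463 -32.15204150745925
bar [ 545.7200853  -374.19190232   64.        ] 61.83472408654072 -32.24360196620479
[ 547.33275079 -376.25652597   58.74653797] [1.8098679325095914, 1.9280581989884116, 2.5212055820280255, 2.0860439965643245]
->  [548.0, -375.5, 39.0, -123.0]  0 0 0.001  1.43 -5.18 11.15 mm 124 deg -0
->  [548.0, -375.5, 100.0, -123.0]  0 0 0.001  1.43 -5.18 5.05 mm 74 deg -0
->  [546.5, -376.5, 39.0, -123.0]  0 0 0.001  1.59 -5.11 11.15 mm 124 deg -0
->  [546.5, -376.5, 100.0, -123.0]  0 0 0.001  1.59 -5.11 5.05 mm 74 deg -0
```

Request:
apply_moves(
  targets="0 0 -0.01 1.6 -4.9 3 6;0 0 -0.01 1.6 -4.9 6 6;0 0 -0.01 1.6 -4.9 8 6;0 0 -0.01 1.6 -4.9 9.5 6;0 0 -0.01 1.6 -4.9 11.2 6",
  force=80,
)

```text
time: 14.7
tool_pos: [544.5, -376.0, 37.4]
tcp_rot: [-179.9, -0.0, -122.4]
ft_force: [0.0, -0.7, 0.1]
finger_gap: 60.6
```

Request:
apply_moves(
  targets="0 0 0 0 0 0 6;0 0 0 0 0 0 1;0 0 0 0 0 0 1;0 0 0 0 0 0 1;0 0 0 0 0 0 1",
)

```text
time: 15.2
tool_pos: [545.1, -376.4, 39.3]
tcp_rot: [-179.8, -0.0, -122.4]
ft_force: [-1.1, 1.3, 5.8]
finger_gap: 14.7
```

Request:
apply_moves(
  targets="0 0 0 0 0 0 1;0 0 0 0 0 0 1;0 0 0 0 0 -0.5 1;0 0 0 0 0 -1 1;0 0 0 0 0 -2 1",
)

```text
time: 15.7
tool_pos: [543.0, -375.1, 56.4]
tcp_rot: [179.8, 0.0, -122.4]
ft_force: [-0.0, 0.2, -4.8]
finger_gap: 14.7
```

Request:
apply_moves(
  targets="0 0 0 0 0 -3 1;0 0 0 0 0 -6 1;0 0 0 0 0 -9 1;0 0 0 0 0 -11.5 1;0 0 0 0 0 -11.5 1",
)

```text
time: 16.2
tool_pos: [546.2, -377.6, 178.2]
tcp_rot: [-179.5, -0.1, -122.4]
ft_force: [1.6, -0.5, -3.9]
finger_gap: 14.6
```

Run:
```python
from h import *
T=tcp(); img=snapshot('wrist'); save(img,'w7'); np.save('T7.npy',T); s=sense(); print(T[:3,3],s['tcp_rot'],s['ft_force'],s['finger_gap'])
chain([[560,-200,170,-102]])
```

```text
[ 546.20899245 -377.60929442  178.22693733] [-1.79723851e+02 -3.62625963e-02 -1.22439450e+02] [ 0.84660439 -0.4907521  -5.40109458] 15.060962314663573
->  [560, -200, 170, -102]  0 0 -0.357  -15.72 8.24 0.51 mm 178 deg 20
```

View pics/w7.png

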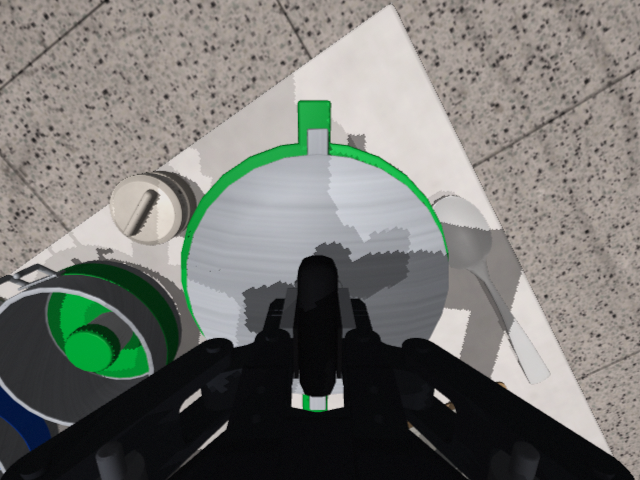

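Run:
```python
from h import *
T=np.load('T7.npy'); I=np.eye(4)
for z in (21,25,29):   # tool frame, plane z below TCP
    a=plane(ray('wrist',(100,314.5),I),z); b=plane(ray('wrist',(411.5,315),I),z); d=a-b
    print(z,'len',np.linalg.norm(d),'ctr tool',(a+b)/2,'ang from -y',np.rad2deg(np.arctan2(d[0],-d[1])))
    a=plane(ray('wrist',(100,299),I),z); b=plane(ray('wrist',(100,330),I),z); print('width',np.linalg.norm(a-b))
```

```text
21 len 178.95671025807803 ctr tool [-2.15291931 -3.07141354 21.        ] ang from -y -0.010411355248035338
width 14.23678685665593
25 len 183.28936897153406 ctr tool [-2.18116799 -1.2886715  25.        ] ang from -y -0.010411355248035494
width 14.581468755072317
29 len 187.62202768499006 ctr tool [-2.20941668  0.49407055 29.        ] ang from -y -0.01041135524803537
width 14.926150653488708
```

Run:
```python
from h import *
S=[]
for i in range(6): S.append(np.r_[sense()['tool_pos'],sense()['tcp_rot'][2],sense()['ft_force']]); snapshot('wrist')
S=np.array(S); print(S.mean(0).round(2),S.std(0).round(2))
chain([[567.3,-131,165,-102.2]],S.mean(0)[:4])
```

```text
[ 5.4361e+02 -3.7551e+02  1.7124e+02 -1.2244e+02  6.0000e-02  7.0000e-02
 -5.1200e+00] [0.85 0.69 1.98 0.   0.48 0.45 0.68]
->  [567.3, -131.0, 165.0, -102.2]  0 0 -0.353  -21.91 11.12 0.62 mm 246 deg 20
```

Request:
apply_moves(
  targets="0 0 -0.353 -4.4 2.2 0.6 1;0 0 -0.353 -8.8 4.4 0.6 1;0 0 -0.353 -13.2 6.7 0.6 1;0 0 -0.353 -17.5 8.9 0.6 1;0 0 -0.353 -21.9 11.1 0.6 1",
)

```text
time: 17.05
tool_pos: [567.2, -129.6, 165.4]
tcp_rot: [179.9, 0.0, -102.2]
ft_force: [1.4, -0.0, -4.2]
finger_gap: 14.5
```

Request:
apply_moves(
  targets="0 0 0 0 0 0 1;0 0 0 0 0 1.5 1;0 0 0 0 0 3 1;0 0 0 0 0 3 1;0 0 0 0 0 3 1",
)

```text
time: 17.55
tool_pos: [566.6, -132.5, 134.6]
tcp_rot: [179.8, 0.0, -102.3]
ft_force: [0.1, -0.1, -3.9]
finger_gap: 14.9
```

Run:
```python
from h import *
S=[]
for i in range(8): S.append(np.r_[sense()['tool_pos'],sense()['tcp_rot'],sense()['ft_force']]); img=snapshot('wrist')
save(img,'w8'); S=np.array(S[3:]); print(S.mean(0).round(2),S.std(0).round(2), sense()['time'])
```

```text
[ 5.6824e+02 -1.3209e+02  1.3703e+02 -1.7994e+02 -1.0000e-02 -1.0226e+02
  2.2000e-01  0.0000e+00 -4.3800e+00] [0.06 0.21 0.1  0.01 0.   0.02 0.65 0.6  0.67] 17.95
```

View pics/w8.png

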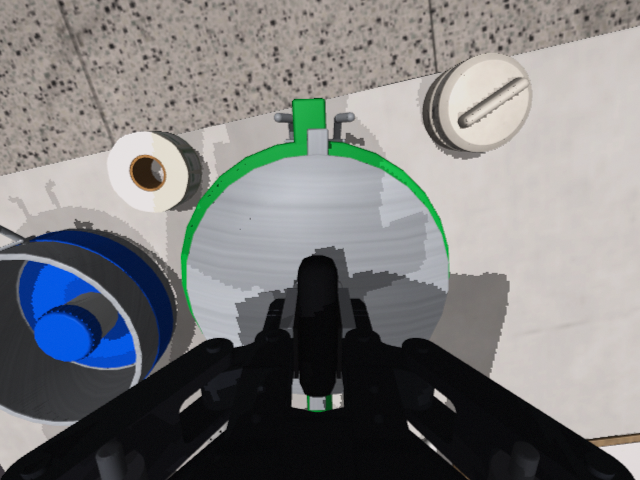

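Run:
```python
from h import *
I=np.eye(4); print(camera_model('wrist')['T_tool_cam'][:3,3], ray('wrist',(100,314.5),I))
f=lambda a,z: plane(ray('wrist',a,I),z).round(1)
print('tongue far',f((99,309),27),'near',f((411,319),27))
for z in (50,52,54): print('tips',f((118,277),z),f((118,350),z),(f((118,277),z)+f((118,350),z))/2)
```

```text
[  -1.14119632  -77.07904554 -144.21326468] (array([  -1.14119632,  -77.07904554, -144.21326468]), array([-0.00679888, -0.09526662,  0.99542857]))
tongue far [ -4.9 -93.9  27. ] near [ 0.3 91.6 27. ]
tips [-23.  -86.5  50. ] [ 17.  -86.6  50. ] [ -3.   -86.55  50.  ]
tips [-23.3 -86.6  52. ] [ 17.2 -86.7  52. ] [ -3.05 -86.65  52.  ]
tips [-23.5 -86.7  54. ] [ 17.4 -86.8  54. ] [ -3.05 -86.75  54.  ]
```

Request:
apply_moves(
  targets="0 0 0.02 -0.05 0.1 0 1;0 0 0.02 -0.05 0.1 1 1;0 0 0.02 -0.05 0.1 1.8 1;0 0 0.02 -0.05 0.1 2.5 1;0 0 0.02 -0.05 0.1 3 1",
)

```text
time: 18.45
tool_pos: [566.3, -130.5, 104.9]
tcp_rot: [179.9, 0.0, -103.4]
ft_force: [-1.3, -0.1, -5.5]
finger_gap: 14.9
```

Request:
apply_moves(
  targets="0 0 0 0 0 0.15 1;0 0 0 0 0 0.3 1;0 0 0 0 0 0.45 1;0 0 0 0 0 0.6 1;0 0 0 0 0 0.6 1",
)

```text
time: 18.95
tool_pos: [567.0, -130.8, 100.4]
tcp_rot: [180.0, -0.0, -103.4]
ft_force: [-0.0, -0.2, -4.5]
finger_gap: 14.6
```

Request:
apply_moves(
  targets="0 0 0 0 0 0.1 1;0 0 0 0 0 0.2 1;0 0 0 0 0 0.3 1;0 0 0 0 0 0.4 1;0 0 0 0 0 0.4 1",
)

```text
time: 19.45
tool_pos: [567.0, -130.8, 96.4]
tcp_rot: [180.0, -0.0, -103.4]
ft_force: [0.6, 0.4, -2.8]
finger_gap: 14.8
```

Request:
apply_moves(
  targets="0 0 0 0 0 0.05 1;0 0 0 0 0 0.1 1;0 0 0 0 0 0.15 1;0 0 0 0 0 0.15 1;0 0 0 0 0 0.15 1",
)

```text
time: 19.95
tool_pos: [567.1, -130.8, 95.4]
tcp_rot: [-180.0, -0.0, -103.4]
ft_force: [-4.8, 1.2, 5.0]
finger_gap: 14.7
```

Request:
apply_moves(
  targets="0 0 0 0 0 0.05 1;0 0 0 0 0 0.1 1;0 0 0 0 0 0.15 1;0 0 0 0 0 0.15 1;0 0 0 0 0 0.15 1",
)

```text
time: 20.45
tool_pos: [567.1, -130.8, 95.4]
tcp_rot: [-180.0, -0.0, -103.4]
ft_force: [-12.0, 4.2, 16.7]
finger_gap: 14.9
```

Run:
```python
from h import *
S=[]
for i in range(5): S.append(np.r_[sense()['tool_pos'],sense()['tcp_rot'],sense()['ft_force']]); img=snapshot('wrist')
save(img,'w9'); S=np.array(S); print(S.mean(0).round(2),S.std(0).round(2), sense()['time'])
```

```text
[ 5.6712e+02 -1.3082e+02  9.5420e+01 -1.7998e+02 -1.0000e-02 -1.0336e+02
 -1.1900e+01  3.1500e+00  1.6920e+01] [0.01 0.01 0.02 0.   0.   0.   0.52 0.67 0.31] 20.7
```

View pics/w9.png

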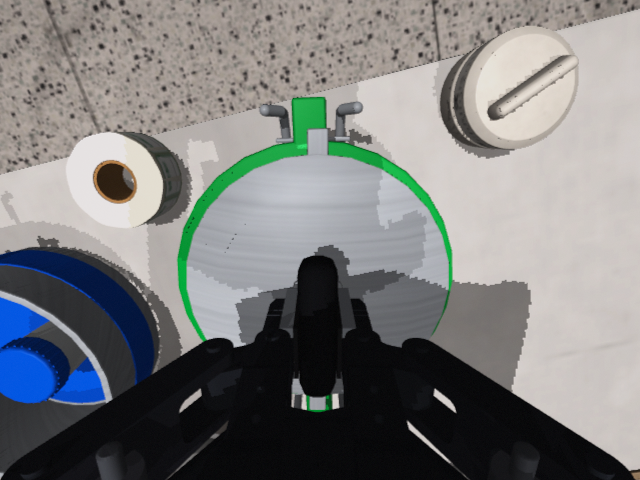

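Request:
apply_moves(
  targets="0 0 0 0 0.08 -0.05 1;0 0 0 0 0.15 -0.05 1;0 0 0 0 0.15 -0.05 1;0 0 -0.05 0 0.15 -0.05 1;0 0 -0.1 0 0.15 -0.05 1",
  force=100,
)

```text
time: 21.2
tool_pos: [567.1, -130.9, 95.5]
tcp_rot: [-179.8, -0.0, -97.5]
ft_force: [0.7, 0.2, 6.4]
finger_gap: 14.3
```

Request:
apply_moves(
  targets="0 0 -0.1 0 0 0 1;0 0 -0.2 0 0 0 1;0 0 -0.3 0 0 0 1;0 0 -0.4 0 0 0 1;0 0 -0.5 0 0 0 1",
)

```text
time: 21.7
tool_pos: [567.1, -130.9, 95.5]
tcp_rot: [-179.8, -0.1, -68.8]
ft_force: [-0.1, -0.3, 7.5]
finger_gap: 14.6
```

Request:
apply_moves(
  targets="0 0 -0.1 0 0 0 1;0 0 -0.2 0 0 0 1;0 0 -0.3 0 0 0 1;0 0 -0.4 0 0 0 1;0 0 -0.46 0 0 0 1",
)

```text
time: 22.2
tool_pos: [567.1, -130.9, 95.5]
tcp_rot: [-179.9, -0.2, -42.4]
ft_force: [1.0, -0.6, 7.6]
finger_gap: 14.3
```

Run:
```python
from h import *
S=[]
for i in range(4): S.append(np.r_[sense()['tool_pos'],sense()['tcp_rot'],sense()['ft_force'],sense()['wrist_torque']]); img=snapshot('wrist')
save(img,'w10'); S=np.array(S); print(S.mean(0).round(2),S[-1].round(2), sense()['time'])
```

```text
[ 5.6710e+02 -1.3088e+02  9.5490e+01 -1.7990e+02 -1.8000e-01 -4.2450e+01
  5.7000e-01 -9.0000e-02  7.2600e+00  2.5000e-01  3.0000e-02  4.0000e-02] [ 5.6711e+02 -1.3087e+02  9.5490e+01 -1.7990e+02 -1.8000e-01 -4.2590e+01
  6.0000e-01 -6.0000e-02  6.8400e+00  2.4000e-01  1.0000e-02  2.4000e-01] 22.4
```

View pics/w10.png

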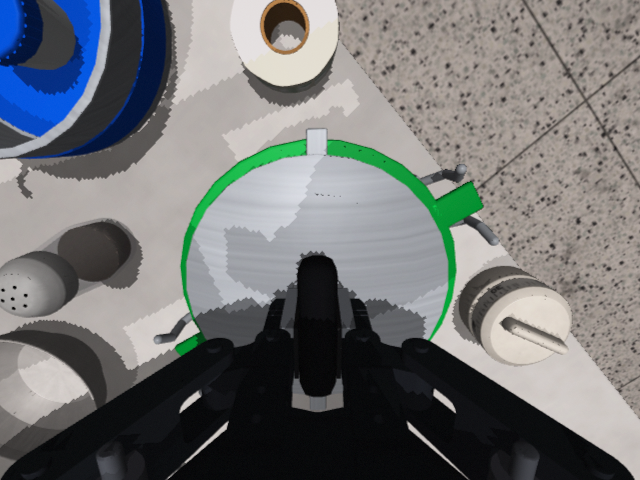

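Run:
```python
from h import *
I=np.eye(4); f=lambda a,z: plane(ray('wrist',a,I),z)
# far tongue end middle; centre of the lid from handle axis = tool axis (approx. -2,0 measured)
a=f((195,475),24); tab=f((129,316.5),19); near=f((405,318),19)
c=(tab+near)/2; print(a,tab,near,c)
an=lambda v:np.rad2deg(np.arctan2(v[1],v[0])); print(an(a-c),an(tab-c),an(tab-near),'rel',an(a-c)-an(tab-near),np.linalg.norm((a-c)[:2]),np.linalg.norm(tab-near))
```

```text
[ 79.65140279 -49.54213738  24.        ] [ -0.92651022 -81.17387255  19.        ] [2.93292010e-02 7.83704718e+01 1.90000000e+01] [-0.44859051 -1.4017004  19.        ]
-31.0060463948961 -90.3432582311508 -90.3432582311508 rel 59.337211836254696 93.45325354942221 159.5472075285912
```

Request:
apply_moves(
  targets="0 0 0 0 0 -0.1 1;0 0 0 0 0 -0.2 1;0 0 0 0 0 -0.4 1;0 0 0 0 0 -0.6 1;0 0 0 0 0 -0.6 1",
)

```text
time: 22.9
tool_pos: [565.3, -130.3, 99.8]
tcp_rot: [180.0, 0.0, -42.6]
ft_force: [-0.5, -0.0, -2.9]
finger_gap: 14.4
```

Request:
apply_moves(
  targets="0 0 0 0 0 -0.2 1;0 0 0 0 0 -0.4 1;0 0 0 0 0 -0.6 1;0 0 0 0 0 -0.6 1;0 0 0 0 0 -0.6 1",
)

```text
time: 23.4
tool_pos: [565.6, -130.5, 106.1]
tcp_rot: [-180.0, -0.0, -42.6]
ft_force: [0.9, -0.3, -2.3]
finger_gap: 14.8
```

Request:
apply_moves(
  targets="0 0 0 0 0 -0.8 1;0 0 0 0 0 -1.8 1;0 0 0 0 0 -3.3 1;0 0 0 0 0 -5 1;0 0 0 0 0 -6 1",
)

```text
time: 23.9
tool_pos: [566.7, -130.8, 169.1]
tcp_rot: [-179.9, -0.2, -42.6]
ft_force: [1.3, -0.1, -2.3]
finger_gap: 14.6
```

Request:
apply_moves(
  targets="0 0 0 0 0 -1 1;0 0 0 0 0 -2 1;0 0 0 0 0 -2.6 1;0 0 0 0 0 -3 1;0 0 0 0 0 -3 1",
)

```text
time: 24.4
tool_pos: [565.7, -130.5, 196.3]
tcp_rot: [-180.0, -0.0, -42.6]
ft_force: [0.1, 0.2, -1.7]
finger_gap: 14.6
```

Run:
```python
from h import *
for i in range(6): img=snapshot('wrist')
s=sense(); print(s['time'],s['tool_pos'],s['tcp_rot'],s['ft_force'],s['finger_gap'],np.abs(s['qd']).max())
for c in ('top','scene'): save(snapshot(c),c+'9')
a=cv2.imread('pics/top9.png')[160:330,150:450]; b=cv2.imread('pics/scene9.png')[190:360,190:490]
cv2.imwrite('pics/fin.png',cv2.resize(np.vstack([a,b]),None,fx=1.75,fy=1.75,interpolation=cv2.INTER_CUBIC))
```

```text
24.7 [ 565.23491075 -130.35051094  195.31170411] [ 1.79976411e+02  5.34202582e-02 -4.26315864e+01] [ 0.67928925 -1.35797542 -1.89638914] 14.431453609724848 0.12180776834073849
```

Run:
```python
from h import *
r={}
for c in ('top','scene'):
    snapshot(c)
    for q in ('seal_lid','cover','cover_handle','kitchen_timer','label_roll'):
        d=place_of(c,q)[:1]
        if d: r[c,q]=d[0]['at']; print(c,q,np.round(d[0]['at']),round(d[0]['confidence'],2))
for q in ('seal_lid','cover','cover_handle'):
    if ('top',q) in r and ('scene',q) in r: print(q,tri([ray('top',r['top',q]),ray('scene',r['scene',q])]))
    elif ('scene',q) in r: print(q,'at z70',plane(ray('scene',r['scene',q]),70))
```

```text
top seal_lid [199. 348.] 0.71
top cover [206. 295.] 0.82
top cover_handle [199. 295.] 0.76
top kitchen_timer [202. 349.] 0.69
top label_roll [196. 253.] 0.93
scene seal_lid [239. 324.] 0.92
scene cover [197. 319.] 0.78
scene cover_handle [182. 320.] 0.9
scene kitchen_timer [263. 384.] 0.7
scene label_roll [229. 344.] 0.66
seal_lid (array([ 572.48356997, -201.52228399,   96.48078942]), [59.938424405956795, 59.938424405956894])
cover (array([ 563.59354252, -131.01523231,  179.84580793]), [1.0209879647614688, 1.0209879647615756])
cover_handle (array([ 569.30725289, -130.84976354,  214.75520762]), [1.6566483091036253, 1.656648309103756])
```

Run:
```python
from h import *
print(plane(ray('scene',(239,324)),70))
print(hand_in())
```

```text
[ 568.58865438 -138.59703482   70.        ]
the job is handed in; nothing more can be done
None
```

I handed the job in at about 25 s of the 72 s allowed. Both pots are in their carriers. The seal lid appears home on the green carrier, and the cover is held level about 10 cm above it. The hand-in gives no verdict.

**What I did:**
- The green pot went into the green carrier and the blue pot into the blue one; wrist pictures showed both standing upright.
- I carried the lid pair by the cover's handle and set it on the green carrier. The tongue I could see clearly was between its two wires, and the tool stopped at z = 95.4 mm, against 95 mm expected for fully home.
- I turned the handle anticlockwise and measured 59° between cover and seal. The seal's tongues stayed in the guides.
- I lifted the cover straight up. The wrist carried about 2.5 N, which is the cover alone; the locked pair had shown about 4.5 N.

**Last checks:**
- **Cover:** the two-camera estimate put it at (564, -131, 180) mm, level, with the grip closed on the handle and the arm still. That agrees with the arm's own pose.
- **Seal lid:** the scene camera found it at the carrier when its height was taken as 70 mm. It read 9 mm off in y, about what I would expect from one distant view.

**What disagreed or failed:**
- The top camera's seal-lid report was actually the kitchen timer, so the seal lid's final position has no good two-view confirmation.
- I had used up the 12 pictures, so I could not view a final picture of the scene.

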